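Draw the scale bar out from under the asphalt beam

TASK

The sawn asphalt beam lies across two low steel bearer strips, and somebody has left an aluminium scale bar under its middle. Draw that scale bar out from under the beam towards the side on which its long end sticks out, and leave it lying flat on the table on that side with at least 3 cm of free table between it and the beam. Do not shift or lift the beam on its bearers (the other scale bar, lying alone on the table, is only a spare).

Things in the scene. Friction and masses are not known exactly. Their poses are not given: they have to be found in the camera images.
- scale_bar: Flat bright aluminium bar, 30 wide, 310 long, 9 mm thick, 0.16 kg, flat on the table under the beam: 180-255 mm bare on the robot's left (+y), a 5-75 mm stub on the other side. Origin: centre of underside; y along it to the long bare end, x across, z up. Bears a third of the beam's weight: drawing it takes up to 15 N, so grip its long edges firmly. The table it is drawn over is free.
- inner_end (a point): Middle of the end face of the scale bar that is on the far side of the beam (the shorter stub), at half thickness (4.5 mm above the underside); 155 mm from the bar's centre along its -y. Axes as the bar.
- outer_end (a point): Middle of the end face at the long, bare end of the scale bar, at half thickness; 155 mm from the bar's centre along its +y. Axes as the bar.
- beam: Sawn asphalt beam 421 x 52 x 52 mm, about 2.4 kg, loose on the two bearers and the scale bar, its length pointing roughly away from the robot; underside 9 mm, top 61 mm above the table. Origin: centre of its underside; x along its length (away from the robot), y across it (to the robot's left, where the scale bar sticks out; side face at y = +26 mm), z up.
- bearers: Two dark steel strips fixed to the table under the beam, each 30 mm wide (along the beam), 120 mm long (across it), about 9 mm high, centred 130 mm either side of the origin along x. A 6 mm thick stop lip at y = +34 to +40 mm, 25 mm high above the table, stands beside the beam on each. Origin: on the table midway between them; axes roughly as the beam. They do not move.

How it is judged:
At the end, for the whole second after the job is handed in: The scale bar lies flat and still on the table, both ends at least 20 mm clear of the beam's side face on the side where it stuck out. The beam lies still and level on both bearers, within 20 mm of its start and 10 degrees of square to them (y of each of inner_end, outer_end in the frame of beam above 0.046 m and height (world z) of each of inner_end, outer_end below 0.012 m and angle between scale_bar's own z axis and vertical below 0.17 rad and linear speed of each of scale_bar, beam below 0.02 m/s and distance of beam from where it was at the start of the episode below 0.02 m and angle between the x axis of beam and the x axis of bearers, either way round below 0.17 rad and angle between beam's own z axis and vertical below 0.1 rad); the robot touches nothing.
It fails at once if the beam is shifted or lifted by more than 20 mm (distance of beam from where it was at the start of the episode above 0.02 m).
It also fails if it takes over 32 s, if anything falls off the work surface, if the arm or the gripper's body presses on something with over 40 N, if the wrist force passes 120 N, or if a joint passes its speed limit or range.

ROBOT

A 7-joint arm with a two-finger parallel gripper is mounted at the origin on a cart in front of the work surface, level with it; the furniture and walls round the work are solid. World frame = base frame: x ahead of the robot, y to its left, z up, the work surface at z = 0. Lengths are in m, angles in rad, forces in N, time in s.
With the tool pointing down it reaches from about 0.35 to 0.9 m from the base axis. Payload 8.1 kg.
Tool frame: the origin (TCP) lies midway between the tips of the shut fingers; the grasp point (between the pads) lies 19 mm behind it; z points along the fingers, y is the line along which they close (so a half turn about z gives the same grasp; the last joint's range is limited). The gripper opens to 92 mm and grips with 3 to 60 N. Pads are 19 mm wide; open, the fingers measure 130 mm over their backs; the gripper's body (75 mm by 190 mm) begins 47 mm behind the grasp point.
Start: joints at [1.209, 0.434, 0.025, 1.573, -0.012, 1.134, -0.075], TCP at [0.16, -0.604, 0.227] pointing down, gripper open.
Joint ranges: [-2.62, 2.62], [-0.44, 2.09], [-1.27, 1.32], [0.08, 2.57], [-1.32, 4.46], [0.12, 2], [-2.74, 2.74]. Speed limits (rad/s): [2.22, 2.22, 3.01, 3.01, 3.14, 3.14, 3.14].

INTERFACE

Orientations are given as a rotation vector (axis times angle).
In Python, from cell import arm gives the robot as it stands.
- The arm moves only by the tool send_rows, never from a script. Its argument "increments" is a list of rows, each a list of 3 entries, a list of its own where there are three numbers: the finger opening in cm, from 0 to 9.18, then the shift along the tool's x, y, z in cm, then the turn, a rotation vector about the tool's x, y, z in rad. A call has 1 to 5 rows; each row shifts and turns the commanded pose from where the row before left it, along the tool's axes as they then stand; what a row does not reach is not made up. A row lasts 1/10 s, in which the tool goes at most 50 mm and 8.59 degrees, less where a joint would pass 70% of its speed; a pose out of reach is approached as far as the arm can. A call is refused whole if a number of a shift passes 5 or a number of a turn 0.15, either way. A call with a gripper value outside its range is refused whole. The fingers move at their own pace and stop on an object; "force" is the grip in N (left out, the last holds). Time passes only in rows, so rows that do not move let the fingers close. It gives the time, the measured TCP pose, the force, the opening and the grip force at its end, in the units of the state.
- arm.observe(): the state, without advancing time (a new reading comes with each control period).
- arm.get_image(name): name is "scene" or "side" or "wrist"; returns the picture (480x640x3 uint8, red, green, blue); there is no depth.
- arm.camera_params(name): a dict with "camera_matrix" (3x3 intrinsics, pixels), "k1" (the pictures are not rectified: a ray, as slopes to the right and down, at radius r is drawn at 1 + k1 r^2 times it, then the intrinsics apply), "R" (3x3) and "t" (3): a world point X has camera coordinates R X + t. Camera axes: x right, y down, z forward; pixel columns grow to the right and rows downward; lengths in m; the calibration is good to about 2 mm. A picture is of the moment at which its call begins: read the wrist's pose just before it. camera_params takes no time and is no camera call; for the wrist camera it gives the pose at the moment of the call.
- arm.sign_off(): hands the job in; it is judged then, once.
The state is a dict: "clock": time; "joints": joint angles; "dq": joint speeds; "joint_efforts": joint torques, N m; "position": TCP position; "ee_rot": TCP orientation; "force": force on the tool from outside, world axes, zero at the start; "ft_torque": the same for the moment, N m; "width": opening from 0.0 (shut) to 1.0 (fully open); "gripper_force": force on a finger pad.
Only numpy, scipy, OpenCV 4.12 (cv2) and the standard library are available. Lean on these libraries where they do the work, as an engineer would, in place of code of your own. Each camera call takes 0.05 s, during which the arm holds its last target. There are 200 camera calls.

## Working session

There is one attempt and no reset: what is moved stays moved. The work goes in short steps, Python scripts to look and compute and a tool call to move; the robot and the scene stay as the last step left them, time stands still between calls to the robot, and variables do not carry over. Pictures are saved under pics/ and viewed, at most 10 in all, crops included, and the job is handed in when it is done.

Besides the shell and the picture viewer there is one more tool, called after "Call:" as name(argument=value, ...), one argument or row to a line, values as JSON. send_rows: Moves the arm, as the interface text tells. Its arguments: {"type":"object","properties":{"increments":{"type":"array"},"force":{"type":"number"}},"required":["increments"]}

```bash
mkdir -p pics; ls; python3 - <<'E'
from cell import arm
import cv2,numpy as np
print(arm.observe())
for n in("scene","side"):
    im=arm.get_image(n); cv2.imwrite(f"pics/{n}0.png",im[:,:,::-1])
    p=arm.camera_params(n); print(n,p)
E
```

```text
pics
{'clock': 0.0, 'joints': array([ 1.20939883,  0.43519909,  0.02495342,  1.5740761 , -0.01157629,
        1.13399191, -0.07511061]), 'dq': array([ 6.69588121e-04,  1.46271417e-03,  2.34551792e-03, -7.56916458e-05,
       -1.89555442e-03, -1.95588700e-04,  1.85947715e-03]), 'joint_efforts': array([ 2.33584979e-04, -6.67848372e+01,  9.85214263e-01, -3.14454854e+01,
       -6.04906166e-02,  4.28392121e-02,  1.64298222e-04]), 'position': array([ 0.15977046, -0.60371856,  0.22596771]), 'ee_rot': array([-3.11386086e+00, -4.05110782e-01,  5.45143171e-04]), 'force': array([ 0.74493187,  0.64685169, -0.26288916]), 'ft_torque': array([-0.01559291, -0.01780421, -0.02808333]), 'gripper_force': 0.0, 'width': 0.9987013367137701}
scene {'camera_matrix': array([[521.46444651,   0.        , 315.11265696],
       [  0.        , 521.46444651, 241.27864126],
       [  0.        ,   0.        ,   1.        ]]), 'k1': -0.09782747993629422, 'R': array([[ 0.69320137, -0.72040337,  0.02215491],
       [-0.44773784, -0.45451269, -0.77003185],
       [ 0.56480323,  0.52386754, -0.63762067]]), 't': array([-0.39085613,  0.29813706,  0.62479404])}
side {'camera_matrix': array([[560.01352039,   0.        , 314.93956621],
       [  0.        , 560.01352039, 239.60252673],
       [  0.        ,   0.        ,   1.        ]]), 'k1': -0.06735770031655931, 'R': array([[-0.9010261 , -0.43367642, -0.00875955],
       [-0.17555779,  0.38306452, -0.90688535],
       [ 0.39665026, -0.81558956, -0.42128641]]), 't': array([0.51378198, 0.1157151 , 0.74737034])}
```

View pics/scene0.png

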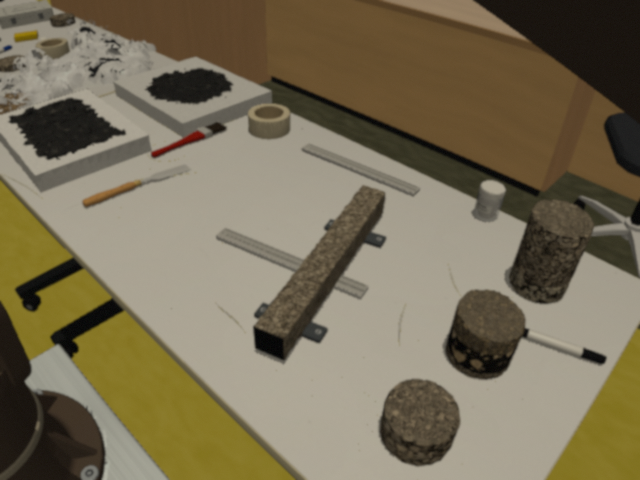

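View pics/side0.png

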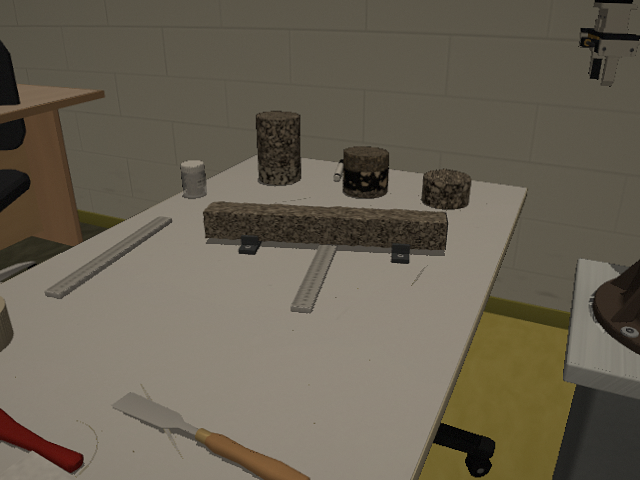

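The scene view shows the bar's outer end at about (219,236) and its stub end at (364,291). The beam's top runs from (275,325) to (370,193). In the side view the bar's outer end is at (301,309), and it goes under the beam at (328,247).

```bash
cat > h.py <<'E'
from cell import arm
import cv2,numpy as np
def ray(p,uv):
    K=p["camera_matrix"]; d=np.array([p["k1"],0,0,0,0.])
    n=cv2.undistortPoints(np.array([[uv]],float),K,d)[0,0]
    R=np.array(p["R"]);t=np.array(p["t"])
    return -R.T@t, R.T@np.array([n[0],n[1],1])
def onz(p,uv,z):
    o,d=ray(p,uv); return o+d*(z-o[2])/d[2]
def pix(p,X):
    R,_=cv2.Rodrigues(np.array(p["R"]))
    return cv2.projectPoints(np.array([X],float),R,np.array(p["t"]),p["camera_matrix"],np.array([p["k1"],0,0,0,0.]))[0][0,0]
E
python3 - <<'E'
from h import *
np.set_printoptions(precision=4,suppress=True)
S=arm.camera_params("scene");D=arm.camera_params("side")
for n,p,uv,z in [("outer scene far corner",S,(223,230),.009),("outer scene near corner",S,(216,237),.009),("stub c1",S,(367,287),.009),("stub c2",S,(361,295),.009),
 ("side outer cL",D,(292,308),.009),("side outer cR",D,(312,310),.009),("side beamL",D,(321,247),.009),("side beamR",D,(336,247),.009),
 ("beam top near L",S,(257,328),.061),("beam top near R",S,(288,336),.061),("beam top far L",S,(361,187),.061),("far R",S,(384,194),.061),
 ("side top near",D,(446,212),.061),("side top far",D,(205,206),.061),("side bot near",D,(446,249),.009),("side bot far",D,(206,240),.009)]:
    print(n,onz(p,uv,z))
print(arm.camera_params("wrist"))
s=arm.observe();R=cv2.Rodrigues(s["ee_rot"])[0];print(R)
E
```

```text
outer scene far corner [0.5052 0.1909 0.009 ]
outer scene near corner [0.4824 0.1834 0.009 ]
stub c1 [ 0.5823 -0.1055  0.009 ]
stub c2 [ 0.5603 -0.1105  0.009 ]
side outer cL [0.5086 0.2016 0.009 ]
side outer cR [0.481  0.1945 0.009 ]
side beamL [0.5554 0.0068 0.009 ]
side beamR [ 0.532  -0.0039  0.009 ]
beam top near L [ 0.3604 -0.0775  0.061 ]
beam top near R [ 0.3818 -0.1198  0.061 ]
beam top far L [0.7487 0.0529 0.061 ]
far R [0.7623 0.0055 0.061 ]
side top near [ 0.3727 -0.1109  0.061 ]
side top far [0.7687 0.0383 0.061 ]
side bot near [ 0.3592 -0.0745  0.009 ]
side bot far [0.7523 0.0659 0.009 ]
{'camera_matrix': array([[384.0361,   0.    , 319.0859],
       [  0.    , 384.0361, 245.4927],
       [  0.    ,   0.    ,   1.    ]]), 'k1': -0.055288726603451584, 'R': array([[ 0.2551, -0.9669, -0.0015],
       [-0.9219, -0.2437,  0.3013],
       [-0.2917, -0.0755, -0.9535]]), 't': array([-0.6247, -0.0379,  0.3921])}
[[ 0.9667  0.2559 -0.0005]
 [ 0.2559 -0.9667  0.0013]
 [-0.0001 -0.0014 -1.    ]]
```

```bash
cat >> h.py <<'E'
def sim(pos,R,rows):
    for s,w in rows:
        pos=pos+R@np.array(s)/100; R=R@cv2.Rodrigues(np.array(w,float))[0]
    return pos,R
E
python3 - <<'E'
from h import *
from scipy.optimize import least_squares
np.set_printoptions(precision=4,suppress=True)
S=arm.camera_params("scene");D=arm.camera_params("side")
for n,p,uv in [("knife tip",D,(115,403)),("knife neck",D,(200,433)),("handle",D,(300,480)),("tip S",S,(187,170)),("handle S",S,(85,202))]: print(n,onz(p,uv,.005))
s=arm.observe();R=cv2.Rodrigues(s["ee_rot"])[0];p=s["position"]
T=np.array([.506,.149])
f=lambda v:sim(p,R,[((v[0],v[1],0),(0,0,-1.56/20))]*20)[0][:2]-T
v=least_squares(f,[4.5,-.5]).x;print(v)
q,Q=sim(p,R,[((round(v[0],1),round(v[1],1),0.3),(0,0,-.078))]*20);print(q,Q)
E
```

```text
knife tip [0.5966 0.4553 0.005 ]
knife neck [0.4843 0.451  0.005 ]
handle [0.364  0.4603 0.005 ]
tip S [0.5865 0.4262 0.005 ]
handle S [0.3596 0.4749 0.005 ]
[ 4.5487 -0.6408]
[0.5074 0.1377 0.1668] [[-0.2454  0.9694 -0.0005]
 [ 0.9694  0.2454  0.0013]
 [ 0.0014 -0.0001 -1.    ]]
```

Call:
send_rows(
  increments=[
    [9.18,[4.5,-0.6,0],[0,0,-0.078]],
    [9.18,[4.5,-0.6,0],[0,0,-0.078]],
    [9.18,[4.5,-0.6,0],[0,0,-0.078]],
    [9.18,[4.5,-0.6,0],[0,0,-0.078]],
    [9.18,[4.5,-0.6,0],[0,0,-0.078]],
  ],
  force=50,
)

```text
clock: 0.6
position: [0.354, -0.4856, 0.2263]
ee_rot: [-2.976, -1.006, 0.0]
force: [0.1, -0.4, -0.8]
width: 1.002
gripper_force: 0.0
```

Call:
send_rows(
  increments=[
    [9.18,[4.5,-0.6,0],[0,0,-0.078]],
    [9.18,[4.5,-0.6,0],[0,0,-0.078]],
    [9.18,[4.5,-0.6,0],[0,0,-0.078]],
    [9.18,[4.5,-0.6,0],[0,0,-0.078]],
    [9.18,[4.5,-0.6,0],[0,0,-0.078]],
  ],
)

```text
clock: 1.1
position: [0.487, -0.3033, 0.2264]
ee_rot: [-2.725, -1.563, 0.0]
force: [-0.0, 0.2, -0.2]
width: 1.0
gripper_force: 0.0
```

Call:
send_rows(
  increments=[
    [9.18,[4.5,-0.6,0.6],[0,0,-0.078]],
    [9.18,[4.5,-0.6,0.6],[0,0,-0.078]],
    [9.18,[4.5,-0.6,0.6],[0,0,-0.078]],
    [9.18,[4.5,-0.6,0.6],[0,0,-0.078]],
    [9.18,[4.5,-0.6,0.6],[0,0,-0.078]],
  ],
)

```text
clock: 1.6
position: [0.5407, -0.0842, 0.1962]
ee_rot: [-2.37, -2.062, 0.0]
force: [0.4, 0.7, -0.0]
width: 1.002
gripper_force: 0.0
```

Call:
send_rows(
  increments=[
    [9.18,[4.5,-0.6,0.6],[0,0,-0.078]],
    [9.18,[4.5,-0.6,0.6],[0,0,-0.078]],
    [9.18,[4.5,-0.6,0.6],[0,0,-0.078]],
    [9.18,[4.5,-0.6,0.6],[0,0,-0.078]],
    [9.18,[4.5,-0.6,0.6],[0,0,-0.078]],
  ],
)

```text
clock: 2.1
position: [0.5071, 0.1389, 0.1663]
ee_rot: [-1.926, -2.482, -0.0]
force: [1.3, -0.1, -0.1]
width: 0.999
gripper_force: 0.0
```

Call:
send_rows(
  increments=[
    [9.18,[0,0,0],[0,0,0]],
    [9.18,[0,0,0],[0,0,0]],
  ],
)

```text
clock: 2.3
position: [0.507, 0.1381, 0.1664]
ee_rot: [-1.926, -2.481, 0.001]
force: [-1.1, -0.3, -0.9]
width: 1.002
gripper_force: 0.0
```

```bash
python3 - <<'E'
from h import *
import json
s=arm.observe();p=arm.camera_params("wrist");im=arm.get_image("wrist")
cv2.imwrite("pics/w1.png",im[:,:,::-1])
np.savez("w1.npz",pos=s["position"],rot=s["ee_rot"],**{k:p[k] for k in p})
print(s)
E
```

```text
{'clock': 2.3, 'joints': array([ 0.06934016,  0.40159748, -0.57588195,  1.85506288,  0.26234098,
        0.96162693, -0.37167234]), 'dq': array([ 0.03478822, -0.00230244,  0.04059671, -0.00910885,  0.00534743,
        0.00402408,  0.00334749]), 'joint_efforts': array([ -2.68420234, -55.70423841,  -8.52462083, -27.27787256,
        -0.36843376,  -0.12561782,  -0.058083  ]), 'position': array([0.50700622, 0.13807184, 0.16640462]), 'ee_rot': array([-1.92646047e+00, -2.48095518e+00,  1.04030852e-03]), 'force': array([-1.07807516, -0.29682761, -0.91733878]), 'ft_torque': array([-0.05534712, -0.15440112,  0.01538872]), 'gripper_force': 0.0, 'width': 1.0022471038016272}
```

View pics/w1.png

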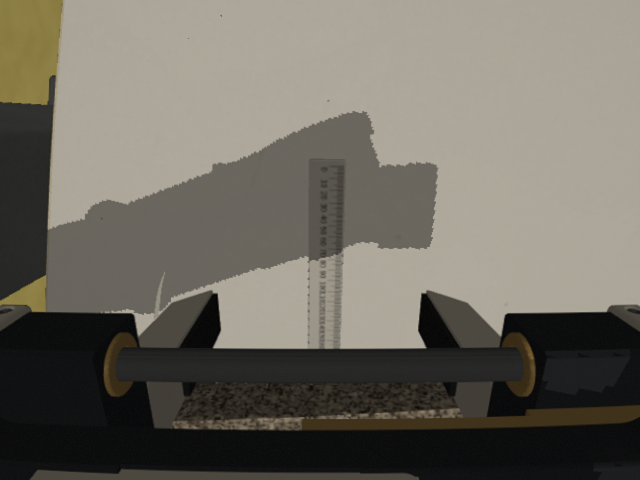

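The wrist view shows the bar's outer end at row 159, columns 309–345, in the gripper's shadow. It runs straight down to the beam at row 348, columns 309–341.

```bash
python3 - <<'E'
from h import *
np.set_printoptions(precision=4,suppress=True)
z=np.load("w1.npz");R=cv2.Rodrigues(z["rot"])[0]
for uv in [(309.5,159),(345.5,159),(308.5,345),(341,345),(308.5,260),(343.5,260)]:
    X=onz(z,uv,.009); print(X,"tool cm",R.T@(X-z["pos"])*100)
im=cv2.imread("pics/w1.png",0)
for r in (200,300,330): print(r,im[r,300:352])
E
```

```text
[0.4855 0.1891 0.009 ] tool cm [ 5.477  -0.8084 15.7411]
[0.5136 0.1963 0.009 ] tool cm [ 5.4764  2.0972 15.7387]
[0.5257 0.0223 0.009 ] tool cm [-11.681   -1.0467  15.7414]
[0.5554 0.0298 0.009 ] tool cm [-11.6832   2.0176  15.7388]
[0.5054 0.1049 0.009 ] tool cm [-3.1704 -0.9655 15.7413]
[0.535  0.1125 0.009 ] tool cm [-3.1721  2.0889 15.7387]
200 [101 101 102 102 103 103 101 102  95  86  88  86  85  85  85  85  85  85
  86  86  86  83  80  77  77  80  84  86  86  86  85  85  85  86  85  85
  80  73  68  67  69  68  71  82  96 102 102 103 103 102 102 101]
300 [166 167 168 168 168 169 168 158 141 142 150 151 151 151 150 150 150 151
 145 128 115 114 116 112 110 131 148 147 146 146 146 146 145 142 131 121
 119 117 117 121 131 152 167 168 168 168 168 168 169 168 168 168]
330 [168 169 168 168 168 169 168 159 141 143 149 148 148 149 148 149 150 150
 142 125 118 119 116 112 120 140 145 141 139 138 137 138 136 130 118 116
 116 115 117 114 138 166 167 168 168 168 169 168 168 168 168 168]
```

Call:
send_rows(
  increments=[
    [7,[0.5,0.3,3.5],[0,0,0.009]],
    [6,[0.5,0.3,3.5],[0,0,0]],
    [6,[0,0,3.5],[0,0,0]],
    [6,[0,0,3],[0,0,0]],
    [6,[0,0,1.5],[0,0,0]],
  ],
)

```text
clock: 2.85
position: [0.5104, 0.1455, 0.0141]
ee_rot: [-1.945, -2.466, 0.006]
force: [-0.8, -0.1, 0.3]
width: 0.661
gripper_force: 0.0
```

Call:
send_rows(
  increments=[
    [6,[0,0,0.7],[0,0,0]],
    [6,[0,0,0.4],[0,0,0]],
    [6,[0,0,0.1],[0,0,0]],
    [6,[0,0,0],[0,0,0]],
    [6,[0,0,0],[0,0,0]],
  ],
)

```text
clock: 3.35
position: [0.5117, 0.1484, 0.0055]
ee_rot: [1.941, 2.469, 0.002]
force: [-0.6, -0.8, 0.6]
width: 0.655
gripper_force: 0.0
```

```bash
python3 - <<'E'
from h import *
s=arm.observe();im=arm.get_image("wrist")
cv2.imwrite("pics/w2.png",im[:,:,::-1]); print(s["position"],s["force"],s["width"])
E
```

```text
[0.51167842 0.14839527 0.0055344 ] [-0.5985541  -0.83173614  0.57709522] 0.654580613491066
```

View pics/w2.png

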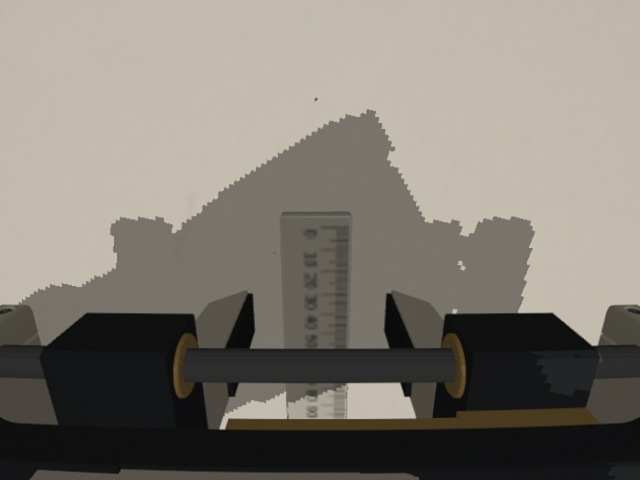

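The bar (columns 281–351) lies centred between the open fingers (250–388). I'll go down the last few millimetres and close.

Call:
send_rows(
  increments=[
    [6,[0,0,0.2],[0,0,0]],
    [6,[0,0,0.1],[0,0,0]],
    [6,[0,0,0],[0,0,0]],
    [2,[0,0,0],[0,0,0]],
    [2,[0,0,0],[0,0,0]],
  ],
  force=50,
)

```text
clock: 3.9
position: [0.5111, 0.1483, 0.0017]
ee_rot: [1.941, 2.47, 0.0]
force: [-0.5, -0.3, -0.1]
width: 0.527
gripper_force: 0.0
```

Call:
send_rows(
  increments=[
    [2,[0,0,0],[0,0,0]],
    [2,[0,0,0],[0,0,0]],
    [2,[0,0,0],[0,0,0]],
    [2,[0,0,0],[0,0,0]],
  ],
)

```text
clock: 4.3
position: [0.511, 0.1484, 0.0017]
ee_rot: [-1.941, -2.47, 0.0]
force: [-0.8, -1.2, 1.2]
width: 0.321
gripper_force: 50.0
```

Call:
send_rows(
  increments=[
    [2,[0.2,0,0],[0,0,0]],
    [2,[0.4,0,0],[0,0,0]],
    [2,[0.4,0,0],[0,0,0]],
    [2,[0.5,0,0],[0,0,0]],
    [2,[0.5,0,0],[0,0,0]],
  ],
)

```text
clock: 4.8
position: [0.5071, 0.1643, 0.0017]
ee_rot: [1.943, 2.465, -0.005]
force: [2.8, -10.3, 3.7]
width: 0.319
gripper_force: 50.0
```

Call:
send_rows(
  increments=[
    [2,[0.5,0,0],[0,0,0]],
    [2,[0.5,0,0],[0,0,0]],
    [2,[0.5,0,0],[0,0,0]],
    [2,[0.5,0,0],[0,0,0]],
    [2,[0.5,0,0],[0,0,0]],
  ],
)

```text
clock: 5.3
position: [0.5012, 0.1886, 0.0017]
ee_rot: [1.942, 2.465, -0.005]
force: [2.6, -10.7, 5.1]
width: 0.319
gripper_force: 50.0
```

```bash
python3 - <<'E'
from h import *
im=arm.get_image("side"); a=cv2.imread("pics/side0.png")
b=np.ascontiguousarray(im[:,:,::-1]); cv2.imwrite("pics/side1f.png",b)
c=np.vstack([a[180:330,180:480],b[180:330,180:480]]); cv2.imwrite("pics/side1.png",cv2.resize(c,None,fx=2,fy=2))
E
```

```text
(no output)
```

View pics/side1.png

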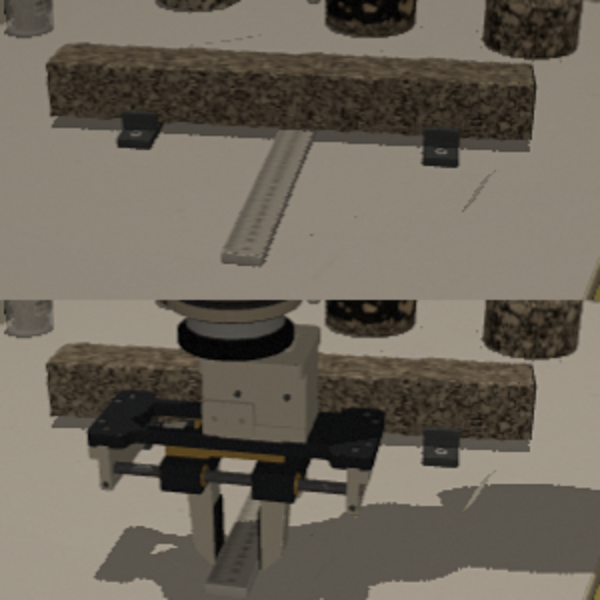

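The beam's ends are at the same pixels as before, and the bar's outer end has moved out with the gripper. Drawing on.

Call:
send_rows(
  increments=[
    [2,[0.6,0,0],[0,0,0]],
    [2,[0.6,0,0],[0,0,0]],
    [2,[0.6,0,0],[0,0,0]],
    [2,[0.6,0,0],[0,0,0]],
    [2,[0.6,0,0],[0,0,0]],
  ],
)

```text
clock: 5.85
position: [0.494, 0.2185, 0.0017]
ee_rot: [1.942, 2.466, -0.004]
force: [1.9, -7.9, 3.7]
width: 0.317
gripper_force: 50.0
```

Call:
send_rows(
  increments=[
    [2,[0.6,0,0],[0,0,0]],
    [2,[0.6,0,0],[0,0,0]],
    [2,[0.6,0,0],[0,0,0]],
    [2,[0.6,0,0],[0,0,0]],
    [2,[0.6,0,0],[0,0,0]],
  ],
)

```text
clock: 6.35
position: [0.4861, 0.2507, 0.0017]
ee_rot: [1.941, 2.47, 0.0]
force: [0.3, -0.8, 0.3]
width: 0.319
gripper_force: 50.0
```

Call:
send_rows(
  increments=[
    [2,[0.6,0,0],[0,0,0]],
    [2,[0.6,0,0],[0,0,0]],
    [2,[0.6,0,0],[0,0,0]],
    [2,[0.6,0,0],[0,0,0]],
    [2,[0.6,0,0],[0,0,0]],
  ],
)

```text
clock: 6.85
position: [0.479, 0.28, 0.0017]
ee_rot: [1.941, 2.47, -0.0]
force: [1.2, -2.0, 2.4]
width: 0.318
gripper_force: 50.0
```

Call:
send_rows(
  increments=[
    [2,[0.8,0,0],[0,0,0]],
    [2,[0.8,0,0],[0,0,0]],
    [2,[0.8,0,0],[0,0,0]],
    [2,[0.8,0,0],[0,0,0]],
    [2,[0.5,0,0],[0,0,0]],
  ],
)

```text
clock: 7.35
position: [0.4699, 0.3166, 0.0017]
ee_rot: [-1.94, -2.471, -0.0]
force: [-0.1, -2.8, 2.8]
width: 0.314
gripper_force: 50.0
```

Call:
send_rows(
  increments=[
    [2,[0,0,0],[0,0,0]],
    [2,[0,0,0],[0,0,0]],
  ],
)

```text
clock: 7.55
position: [0.4701, 0.3162, 0.0017]
ee_rot: [-1.94, -2.471, -0.001]
force: [0.5, 1.1, 0.3]
width: 0.316
gripper_force: 50.0
```

```bash
python3 - <<'E'
from h import *
im=arm.get_image("scene")[:,:,::-1]; a=cv2.imread("pics/scene0.png")
c=np.hstack([a[150:370,130:430],im[150:370,130:430]]); cv2.imwrite("pics/scene1.png",cv2.resize(c,None,fx=1.33,fy=1.33))
s=arm.observe();print(s["position"],s["force"])
E
```

```text
[0.47025436 0.31581692 0.00172187] [-0.30680784  0.89767409  0.61063176]
```

View pics/scene1.png

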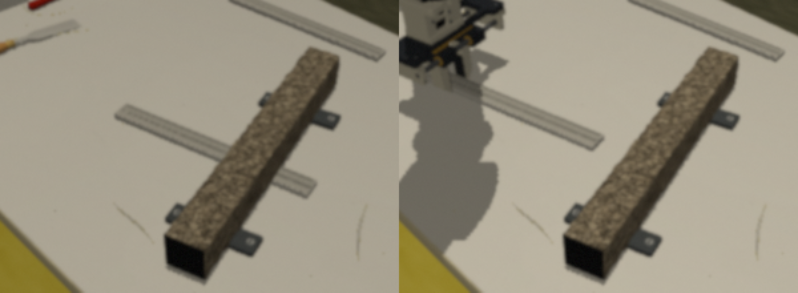

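The bar is fully out: its inner end is at about (279,258) in the scene image, roughly 7 cm clear of the beam's face. The beam looks unmoved. I'll release and lift away.

Call:
send_rows(
  increments=[
    [3.5,[0,0,0],[0,0,0]],
    [5,[0,0,0],[0,0,0]],
    [6,[0,0,0],[0,0,0]],
    [6,[0,0,0],[0,0,0]],
    [6,[0,0,0],[0,0,0]],
  ],
)

```text
clock: 8.1
position: [0.4704, 0.3153, 0.0017]
ee_rot: [1.941, 2.47, -0.0]
force: [1.2, 0.1, -0.3]
width: 0.643
gripper_force: 0.0
```

Call:
send_rows(
  increments=[
    [6,[0,0,-0.5],[0,0,0]],
    [6,[0,0,-1.5],[0,0,0]],
    [6,[0,0,-3],[0,0,0]],
    [6,[0,0,-4],[0,0,0]],
    [6,[0,0,-4],[0,0,0]],
  ],
)

```text
clock: 8.6
position: [0.4699, 0.3154, 0.1341]
ee_rot: [-1.94, -2.471, 0.0]
force: [0.6, -0.4, -0.8]
width: 0.654
gripper_force: 0.0
```

Call:
send_rows(
  increments=[
    [6,[0,0,0],[0,0,0]],
    [6,[0,0,0],[0,0,0]],
    [6,[0,0,0],[0,0,0]],
  ],
)

```text
clock: 8.9
position: [0.47, 0.3149, 0.1314]
ee_rot: [1.941, 2.47, -0.001]
force: [-0.1, -0.4, -0.0]
width: 0.652
gripper_force: 0.0
```

```bash
python3 - <<'E'
from h import *
im=arm.get_image("side")[:,:,::-1]; cv2.imwrite("pics/side2.png",im)
s=arm.observe();print(s["position"],s["force"],s["width"])
S=arm.camera_params("scene");X=onz(S,(279,258),.009)[:2];print(X,"beam y",(X-[.5633,-.0347])@[-.336,.942])
E
```

```text
[0.46977786 0.31477796 0.13093976] [-0.72289516 -0.43912488 -0.19467679] 0.6612235147708379
[0.52651757 0.05529491] beam y 0.097134102445945
```

View pics/side2.png

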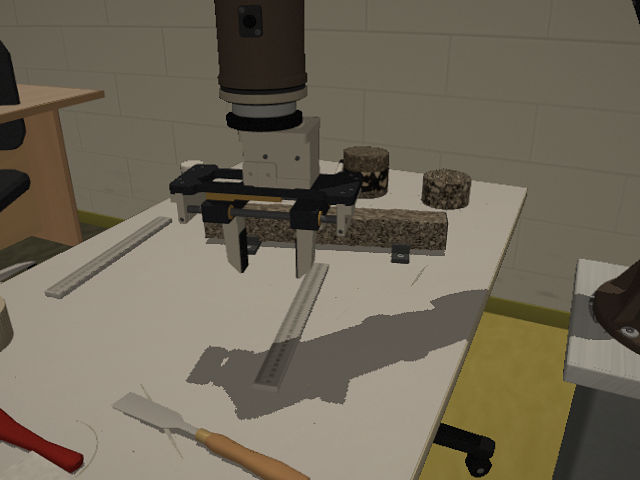

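The bar lies flat on the table from (322,264) to (268,388), clear of the beam. The beam's ends are unchanged at (205,240) and (446,249), and the gripper touches nothing.

```bash
python3 -c "
from cell import arm
print(arm.sign_off())"
```

```text
the job is handed in; nothing more can be done
None
```

The scale bar is out and lying flat on the robot's left, about 7 cm clear of the beam by camera measurement; the beam looks unmoved on its bearers, and the job was handed in at about 9 s (hand-in returned no verdict).

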